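Third hand for a tray handle

TASK

Pick up the steel handle whose feet match the two screw holes in the bare end of the serving tray (the longer of the two handles lying on the counter, same as the one already on the other end) and press it against the outside of that end, both feet flat on the wood and centred over the holes, so that I can drive the screws from inside the tray. Push it on gently with about 10 N, keep that push steady for at least three seconds, and finish while still holding and pushing it there: do not let go. Leave everything else where it is.

Things in the scene. Friction and masses are not known exactly. Their poses are not given: they have to be found in the camera images.
- tray: Wooden serving tray, 400 x 280 mm; it does not move (rubber feet, weighed down by a stone mortar in it). Origin on the counter under its centre, z up, x along its length. End walls upright, 280 mm wide, 15 mm thick, tops 60 mm above the counter. The bare end is at x = -200 mm: its flat outer face looks along -x and has two screw holes 128 mm apart. The other end has its handle.
- hole_a (a point): Centre of the screw hole (7 mm dark dot) at the tray's y = +64 mm, on the outer face of the bare end, 36 mm above the counter. Axes as the tray's. The wall is rigid hard wood: it gives next to nothing under steel, so approach slowly.
- hole_b (a point): Centre of the screw hole at the tray's y = -64 mm, otherwise the same.
- handle: The loose steel handle that fits: square bar 160 mm long, 12 x 12 mm section, two straight 12 x 12 mm feet 128 mm apart that reach 28 mm beyond the bar; about 110 g. Lies flat on the counter, 12 mm high. Origin under the middle of the bar, z up; the bar runs along its y, the feet point along +x. Fitted, its axes are parallel to the tray's. Fingers have 28 mm between bar and wall.
- foot_a (a point): Middle of the end face of the foot at the handle's y = +64 mm, 34 mm along +x from the bar's centre line, half way up the 12 mm. It belongs on hole_a.
- foot_b (a point): Middle of the end face of the foot at the handle's y = -64 mm. It belongs on hole_b.
- short_handle: A shorter loose handle of the same make that does not fit (bar 128 mm, feet 96 mm apart), lying the same way on the counter. To be left alone.
- screwdriver: Screwdriver, 170 mm long, lying in the tray. To be left alone.
- bowl: Ceramic bowl of chickpeas, 144 mm across and 66 mm high, on the counter beyond the handles. To be left alone.
- tumbler: Empty drinking glass, 72 mm across and 120 mm high, on the counter beyond the handles. To be left alone.
- spice_jar: Small spice jar with a red cap, 44 mm across and 100 mm high, on the counter nearer the robot. To be left alone.
Not all that is in view belongs to the job. Leave any red look-alike of the handle alone.

How it is judged:
By the outcome, as a careful person would: the job done as asked, in the order asked, and still so for the second after the job is handed in, while the arm keeps its last pose, push and grip.
It also fails if it takes over 58 s, if anything falls off the work surface, if the arm or the gripper's body presses on something with over 40 N, if the wrist force passes 120 N, or if a joint passes its speed limit or range.

ROBOT

A 6-joint arm with a two-finger parallel gripper is mounted at the origin on the work surface. World frame = base frame: x ahead of the robot, y to its left, z up, the work surface at z = 0. Lengths are in m, angles in degrees, forces in N, time in s.
With the tool pointing down it reaches from about 0.35 to 0.875 m from the base axis. Payload 4.2 kg.
Tool frame: the origin (TCP) lies midway between the tips of the shut fingers; the grasp point (between the pads) lies 19 mm behind it; z points along the fingers, y is the line along which they close (so a half turn about z gives the same grasp; the last joint's range is limited). The gripper opens to 87 mm and grips with 3 to 60 N. Pads are 19 mm wide; open, the fingers measure 117 mm over their backs; the gripper's body (75 mm by 190 mm) begins 51 mm behind the grasp point.
Start: joints at [-50.329, 22.042, 0.453, 0, -68.411, -14.817], TCP at [0.263, -0.567, 0.223] pointing down, gripper open.
Joint ranges: [-179.83, 179.83], [-69.29, 118.12], [-61.27, 80.66], [-181.25, 117.63], [-171.15, -9.14], [-177.46, 177.46]. Speed limits (degrees/s): [159.86, 159.86, 180, 180, 180, 180].

INTERFACE

Orientations are given as [roll, pitch, yaw] about the fixed x, y, z axes, in that order (R = Rz(yaw) Ry(pitch) Rx(roll)).
In Python, from workcell import env gives the robot as it stands. The module is installed in compiled form; this text tells all that it offers. Calls block until the motion is done:
- env.goto(position, orientation): joint-space move of the TCP to a pose.
- env.move_straight(position, rotation=None, rate=0.15, force_limit=None): straight line of the TCP; rotation=None keeps the orientation; rate is the mean speed in m/s. With force_limit (N) it stops when the force on the tool has changed by that much, and returns True; else False.
- env.set_joints(angles): joint-space move.
- env.gripper_to(opening, grasp_force=None): opening from 0.0 (shut) to 1.0 (fully open); grasp_force is the grip in N (None keeps the last); returns when the fingers have stopped.
- env.dwell(seconds).
- env.inverse_kinematics(position, orientation): joint angles nearest the present ones, or None.
- env.read_state(): the state.
- env.grab_frame(name): name is "scene" or "side" or "wrist"; returns a dict with "image" (384x512x3 uint8, blue, green, red), "fx", "fy", "cx", "cy" (pixels), "D" ([k1, k2, p1, p2, k3] as OpenCV has them; the pictures are not rectified), "position" and "orientation" of the camera in the world. Camera axes: x right, y up, looking along -z (the intrinsics and any distortion apply to the point x, -y, -z); pixel columns grow to the right and rows downward; lengths in m; the calibration is good to about 2 mm. A picture is of the moment at which its call begins. There is no depth.
A pose or a line that the arm cannot do raises env.Unreachable and nothing moves.
- env.close_job(): hands the job in; it is judged then, once.
Trained networks look in a picture, given as the dict that the camera call returned (one of the last four; its "shot" number tells which), for a name from the list of things; names that differ only in an ending like _2 or _b are one class to them, and where a whole thing is asked for, a point or a joint stands for the part that bears it (a point fixed in the world has none). Each returns a list of dicts, best first, with "score" (0 to 1); they miss things now and then, are a little off and sometimes report something else, mostly with a low value. They report only what shows in the picture. A call takes as long as a camera call. They do not tell look-alikes from the thing itself.
- env.search_frame(picture, thing): "xyz" ([x, y, z] in m, in world coordinates, good to about 4 mm: the middle of the surface that is visible of it).
- env.trace(picture, thing): "mask" (384x512 bool, what is visible of it).
The state is a dict: "clock": time; "joint_positions": joint angles; "qvel": joint speeds; "joint_torque": joint torques, N m; "position": TCP position; "tool_rot": TCP orientation; "force": force on the tool from outside, world axes, zero at the start; "wrist_torque": the same for the moment, N m; "opening": opening from 0.0 (shut) to 1.0 (fully open); "finger_force": force on a finger pad.
Only numpy, scipy, OpenCV 4.12 (cv2) and the standard library are available. Lean on these libraries where they do the work, as an engineer would, in place of code of your own. Each camera call takes 0.05 s, during which the arm holds its last target. There are 200 camera calls.

## Working session

There is one attempt and no reset: what is moved stays moved. The work goes in short steps, each a Python script; the robot and the scene stay as the last script left them, time stands still between calls to the robot, and variables do not carry over. Pictures are saved under pics/ and viewed, at most 10 in all, crops included, and the job is handed in when it is done.

```bash
mkdir -p pics; cat > h.py <<'E'
import numpy as np, cv2
from scipy.spatial.transform import Rotation as R
from workcell import env
def rot(f):
    o=np.array(f["orientation"],float)
    return o if o.shape==(3,3) else R.from_euler('xyz',o,degrees=True).as_matrix()
def K(f): return np.array([[f["fx"],0,f["cx"]],[0,f["fy"],f["cy"]],[0,0,1.]])
def ray(f,uv):
    p=cv2.undistortPoints(np.array(uv,float).reshape(-1,1,2),K(f),np.array(f["D"],float)).reshape(-1,2)
    d=np.c_[p[:,0],-p[:,1],-np.ones(len(p))]
    return np.array(f["position"],float), d@rot(f).T
def onz(f,uv,z):
    c,d=ray(f,uv); return c+d*((z-c[2])/d[:,2])[:,None]
def proj(f,P):
    q=(np.array(P,float).reshape(-1,3)-f["position"])@rot(f); q=q*[1,-1,-1]
    return cv2.projectPoints(q,np.zeros(3),np.zeros(3),K(f),np.array(f["D"],float))[0].reshape(-1,2)
E
python3 - <<'E'
from h import *
np.set_printoptions(precision=4,suppress=True)
s=env.read_state(); print({k:s[k] for k in("clock","position","tool_rot","force","opening")})
ims=[]
for n in("scene","side","wrist"):
    f=env.grab_frame(n); ims.append(f["image"]); print(n,f["position"],f["orientation"],f["fx"],f["D"])
    for t in("tray","hole_a","handle","foot_a","short_handle","bowl","tumbler","spice_jar"):
        print(t,[(np.round(r["xyz"],3).tolist(),round(r["score"],2)) for r in env.search_frame(f,t)[:4]])
for n,i in zip(("scene","side","wrist"),ims): cv2.imwrite(f"pics/{n}0.png",cv2.resize(i,(800,600)))
E
```

```text
{'clock': 0.0, 'position': array([ 0.2625, -0.5666,  0.2214]), 'tool_rot': array([ 179.8746,   -0.0054, -155.156 ]), 'force': array([ 0.2473, -0.2981,  0.8381]), 'opening': 1.00511727638021}
scene [1.2368 0.1744 0.6575] [ 52.4584  -0.8606 112.377 ] 361.4378665877811 [0.0351 0.     0.     0.     0.    ]
tray [([0.494, 0.331, 0.016], 0.7)]
hole_a [([0.493, 0.33, 0.016], 0.7)]
handle [([0.804, 0.116, 0.011], 0.98), ([0.646, -0.468, 0.011], 0.9), ([0.375, -0.501, 0.009], 0.79), ([0.571, -0.142, 0.013], 0.64)]
foot_a [([0.801, 0.116, 0.011], 0.88), ([0.639, -0.463, 0.015], 0.82), ([0.374, -0.498, 0.01], 0.77), ([0.57, -0.139, 0.01], 0.63)]
short_handle [([0.504, -0.346, 0.013], 0.8)]
bowl [([0.765, -0.254, 0.05], 0.95)]
tumbler [([0.811, -0.043, 0.083], 0.78)]
spice_jar [([0.288, -0.352, 0.061], 0.89)]
side [0.1834 0.7994 0.7372] [  54.4231    1.0264 -158.6644] 419.0095586592598 [-0.0529  0.      0.      0.      0.    ]
tray [([0.491, 0.324, 0.013], 0.65), ([0.784, -0.028, 0.085], 0.37)]
hole_a [([0.487, 0.322, 0.016], 0.94)]
handle [([0.346, -0.135, 0.009], 0.89), ([0.551, -0.136, 0.011], 0.85), ([0.793, 0.121, 0.013], 0.8), ([0.372, -0.496, 0.013], 0.5)]
foot_a [([0.346, -0.14, 0.014], 0.8), ([0.37, -0.502, 0.009], 0.75), ([0.622, -0.459, 0.007], 0.74), ([0.545, -0.134, 0.012], 0.63)]
short_handle [([0.491, -0.35, 0.009], 0.67)]
bowl [([0.763, -0.246, 0.05], 0.86)]
tumbler [([0.787, -0.027, 0.086], 0.57)]
spice_jar [([0.272, -0.345, 0.06], 0.64), ([0.546, -0.136, 0.014], 0.35)]
wrist [ 0.1872 -0.6026  0.3843] [-17.3238  -0.0789 114.8821] 301.96623687701555 [-0.0625  0.      0.      0.      0.    ]
tray []
hole_a []
handle [([0.336, -0.489, 0.01], 0.7)]
foot_a [([0.333, -0.489, 0.011], 0.82)]
short_handle [([0.431, -0.371, 0.008], 0.53)]
bowl []
tumbler []
spice_jar [([0.267, -0.378, 0.044], 0.58)]
```

View pics/scene0.png

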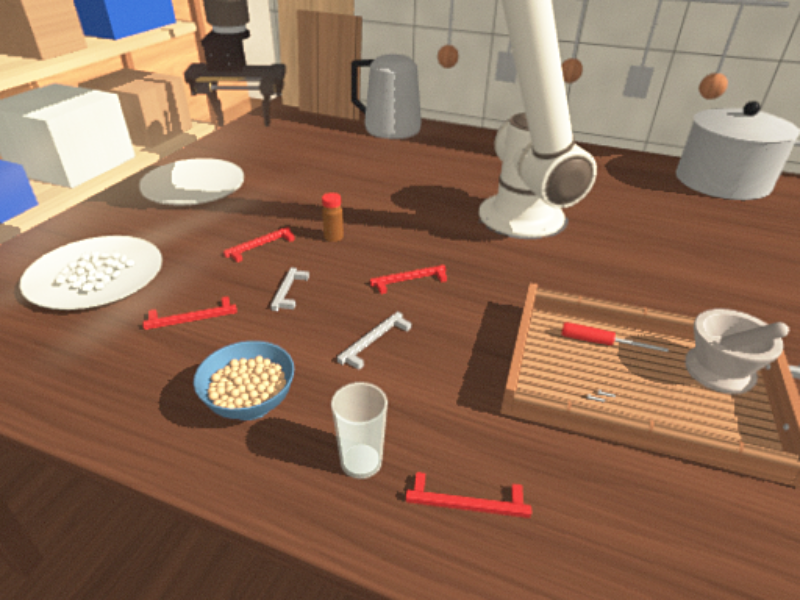

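View pics/side0.png

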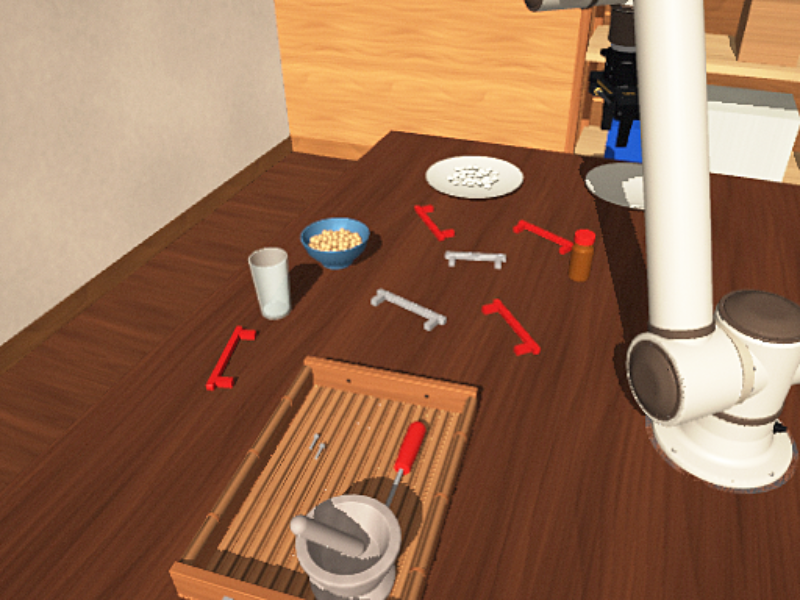

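The scene shows the long steel handle at about (375,340), its feet towards the tray. The short handle is at (288,288), the red ones are decoys, and the bare tray end is at about (520,345). I'll take a close wrist view that covers the handle and the bare face together.

```bash
python3 - <<'E'
from h import *
np.set_printoptions(precision=4,suppress=True)
def tool(yaw,tilt): return (R.from_euler('x',tilt,degrees=True)*R.from_euler('xyz',[180,0,yaw],degrees=True)).as_euler('xyz',degrees=True)
for yaw in(-90,90,0,180):
    for p,t in(([.54,-.1,.3],20),([.54,-.14,.01],0),([.49,.1,.035],0)):
        print(yaw,p,env.inverse_kinematics(p,tool(yaw,t)))
env.goto([.53,-.1,.28],tool(-90,20))
f=env.grab_frame("wrist"); np.save("w1.npy",f,allow_pickle=True)
print(f["position"],f["orientation"],env.read_state()["clock"])
for t in("tray","hole_a","handle","foot_a"):
    rs=env.search_frame(f,t); print(t,[(np.round(r["xyz"],4).tolist(),round(r["score"],2)) for r in rs[:4]])
cv2.imwrite("pics/w1.png",cv2.resize(f["image"],(800,600),interpolation=cv2.INTER_CUBIC))
E
```

```text
-90 [0.54, -0.1, 0.3] [ -5.7026  15.2841   6.6311 -20.0184 -83.8128   8.3146]
-90 [0.54, -0.14, 0.01] [  2.1114  29.5706 -23.1134   0.     -37.3161  -2.1114]
-90 [0.49, 0.1, 0.035] [ 30.1695  23.1644 -30.2053   0.     -36.6302 -30.1695]
90 [0.54, -0.1, 0.3] [  -5.7026   15.2841    6.6311  -20.0184  -83.8128 -171.6854]
90 [0.54, -0.14, 0.01] None
90 [0.49, 0.1, 0.035] [ 30.1695  23.1644 -30.2053   0.     -36.6302 149.8305]
0 [0.54, -0.1, 0.3] [ -5.7026  15.2841   6.6311 -20.0184 -83.8128  98.3146]
0 [0.54, -0.14, 0.01] [  2.1114  29.5706 -23.1134   0.     -37.3161  87.8886]
0 [0.49, 0.1, 0.035] [ 30.1695  23.1644 -30.2053   0.     -36.6302  59.8305]
180 [0.54, -0.1, 0.3] [ -5.7026  15.2841   6.6311 -20.0184 -83.8128 -81.6854]
180 [0.54, -0.14, 0.01] [  2.1114  29.5706 -23.1134  -0.     -37.3161 -92.1114]
180 [0.49, 0.1, 0.035] [  30.1695   23.1644  -30.2053   -0.      -36.6302 -120.1695]
[ 0.5284 -0.2342  0.4038] [-37.3395  -0.0012 179.9534] 3.3333
tray [([0.5024, 0.1899, 0.0164], 0.82)]
hole_a [([0.5024, 0.1843, 0.0153], 0.77)]
handle [([0.7968, 0.093, 0.0101], 0.95), ([0.5025, 0.1876, 0.0142], 0.57), ([0.5585, -0.1399, 0.0099], 0.56)]
foot_a [([0.7979, 0.0977, 0.0115], 0.85), ([0.3632, -0.1639, 0.0099], 0.81), ([0.5604, -0.1442, 0.01], 0.8)]
```

View pics/w1.png

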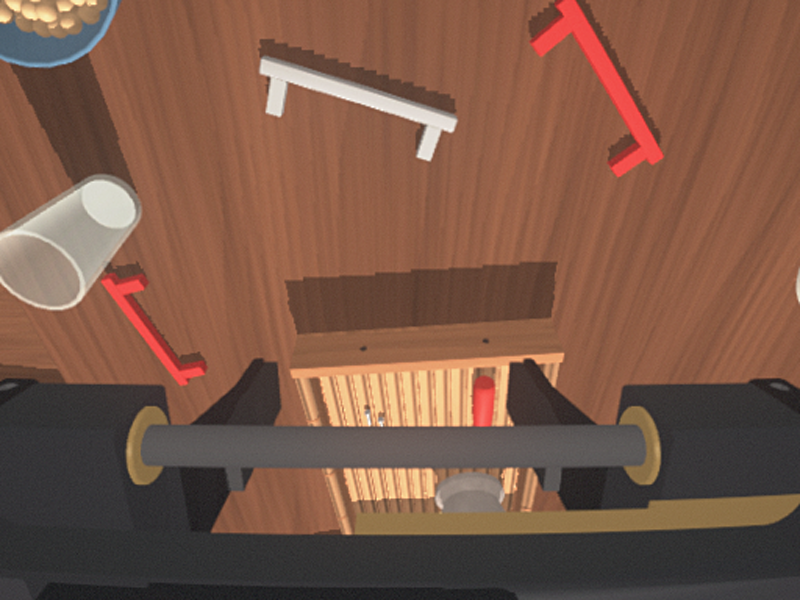

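The wrist view (upside down) shows the handle at (265..455, 60..155), feet towards the tray, and the two holes at about (363,349) and (485,341). I'll fit both from this view, then from a closer second one.

```bash
cat >> h.py <<'E'
from scipy.optimize import minimize
def tool(yaw,tilt=0): return (R.from_euler('x',tilt,degrees=True)*R.from_euler('xyz',[180,0,yaw],degrees=True)).as_euler('xyz',degrees=True)
BOX=[((-.006,.006),(-.08,.08)),((.006,.034),(.058,.070)),((.006,.034),(-.070,-.058))]
def hpts(p,z0=0.):
    c,s=np.cos(p[2]),np.sin(p[2]); out=[]
    for xs,ys in BOX:
        out.append(np.array([[p[0]+c*x-s*y,p[1]+s*x+c*y,z0+z] for x in xs for y in ys for z in(0,.012)]))
    return out
def render(f,p,roi,z0=0.,S=4):
    x0,y0,x1,y1=roi; m=np.zeros(((y1-y0)*S,(x1-x0)*S),np.uint8)
    for P in hpts(p,z0):
        q=((proj(f,P)+.5-[x0,y0])*S-.5)
        cv2.fillConvexPoly(m,cv2.convexHull(np.round(q*16).astype(np.int32)),255,cv2.LINE_AA,4)
    return cv2.resize(m,(x1-x0,y1-y0),interpolation=cv2.INTER_AREA)/255.
def fit_handle(f,p0,z0=0.):
    q=proj(f,np.vstack(hpts(p0,z0))); x0,y0=np.maximum(q.min(0)-14,0).astype(int); x1,y1=np.minimum(q.max(0)+14,[512,384]).astype(int)
    im=f["image"][y0:y1,x0:x1].astype(float)
    # soft steel mask: the wood is reddish (blue/red low), steel is grey
    r=im[...,0]/(im[...,2]+1); br=im[...,2]
    m=np.clip((r-.6)/.3,0,1)*np.clip((br-60)/50,0,1); b=lambda a:cv2.GaussianBlur(a,(0,0),1.0)
    g=lambda p:((b(render(f,p,(x0,y0,x1,y1),z0))-b(m))**2).sum()
    p=np.array(p0,float)
    for st in(.008,.003):
        res=minimize(g,p,method="Nelder-Mead",options=dict(initial_simplex=p+np.vstack([np.zeros(3),np.diag([st,st,st*10])]),xatol=1e-5,fatol=1e-4)); p=res.x
    return p,res.fun/m.sum(),m,(x0,y0,x1,y1)
def hole(f,uv,r=7):
    """sub-pixel centre of the dark dot near uv"""
    u,v=np.round(uv).astype(int); g=cv2.cvtColor(f["image"],cv2.COLOR_BGR2GRAY).astype(float)
    w=g[v-3:v+4,u-3:u+4]; i=np.unravel_index(w.argmin(),w.shape); u,v=u-3+i[1],v-3+i[0]
    w=g[v-r:v+r+1,u-r:u+r+1]; yy,xx=np.mgrid[-r:r+1,-r:r+1]
    d=np.clip(np.median(w[r-4:r+5,r-4:r+5])-12-w,0,None)*(xx**2+yy**2<=(r-2)**2)
    return np.array([u+(d*xx).sum()/d.sum(),v+(d*yy).sum()/d.sum()]),w
E
python3 - <<'E'
from h import *
np.set_printoptions(precision=4,suppress=True,linewidth=150)
f=np.load("w1.npy",allow_pickle=True).item()
p,e,m,roi=fit_handle(f,[.56,-.145,np.radians(75)]); print("handle",p,np.degrees(p[2]),e)
h=[hole(f,np.array(c)*.64) for c in((485,341),(363,349))]   # a is at smaller world x = right in this picture
print(h[0][1][3:12,3:12].astype(int))
H=onz(f,[x[0] for x in h],.036); print([x[0] for x in h],H,np.linalg.norm(H[0]-H[1]))
d=H[0]-H[1]; print("tray yaw",np.degrees(np.arctan2(d[1],d[0]))-90)
o=f["image"].copy()
c=o[roi[1]:roi[3],roi[0]:roi[2]]; a=cv2.resize(c,None,fx=4,fy=4,interpolation=cv2.INTER_NEAREST)
for P in hpts(p):
    cv2.polylines(a,[cv2.convexHull(np.round((proj(f,P)+.5-roi[:2])*4).astype(np.int32))],True,(0,255,0),1)
print(a.shape); cv2.imwrite("pics/fit1.png",a)
E
```

```text
handle [ 0.5544 -0.1439  1.2734] 72.96088691438142 0.004676223589067062
[[107 110 107 111 107 110 105 109 108]
 [104 108 107 107 107 105 104 105 104]
 [105 103 106  98  90  93  98 105 104]
 [102 106 100  74  63  69  82 105 110]
 [107 104  96  59  54  55  71 100 106]
 [104 104 101  94  84  76  83 105 105]
 [106 110 110 109 106 105 106 106 107]
 [108 110 107 111 109 111 110 109 109]
 [116 116 113 113 110 109 108 110 109]]
[array([310.4461, 217.7807]), array([232.1197, 222.6757])] [[0.4326 0.0914 0.036 ]
 [0.5604 0.1019 0.036 ]] 0.12820576705932643
tray yaw -265.2924927704538
(372, 632, 3)
```

View pics/fit1.png

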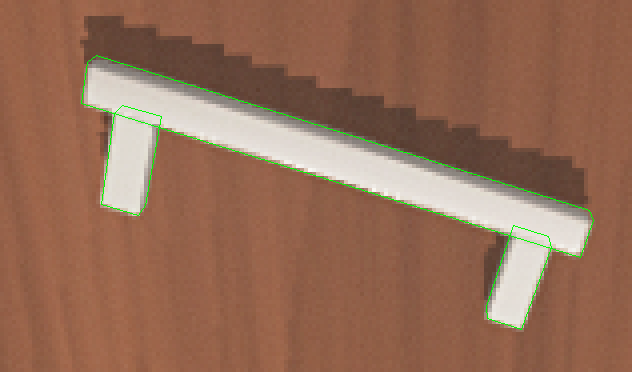

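The handle fit is excellent and the hole spacing comes out at 128.2 mm. Next I'll take closer second views of the holes and the handle.

```bash
python3 - <<'E'
from h import *
np.set_printoptions(precision=4,suppress=True,linewidth=150)
H0=np.array([[.4326,.0914,.036],[.5604,.1019,.036]]); p0=[.5544,-.1439,1.2734]
env.goto([.497,-.003,.151],tool(-90,35))
f=env.grab_frame("wrist"); g=proj(f,H0); hs=[hole(f,x,9)[0] for x in g]; H=onz(f,hs,.036)
d=H[0]-H[1]; print("holes",hs,g,H,np.linalg.norm(d),np.degrees(np.arctan2(d[1],d[0]))+270)
cv2.imwrite("pics/h2.png",f["image"]); np.save("w2.npy",f,allow_pickle=True)
yaw=np.degrees(p0[2])-90
xy=np.array(p0[:2])
env.goto([*xy,.16],tool(yaw))
f=env.grab_frame("wrist"); np.save("w3.npy",f,allow_pickle=True)
p,e,m,roi=fit_handle(f,p0); print("handle",p,np.degrees(p[2]),e)
cv2.imwrite("pics/h3.png",f["image"]); s=env.read_state(); print(s["clock"],s["position"],s["tool_rot"],s["force"])
a=np.hstack([cv2.imread("pics/h2.png"),f["image"]]); cv2.imwrite("pics/h23.png",cv2.resize(a,(800,300),interpolation=cv2.INTER_AREA))
E
```

```text
holes [array([311.0582, 193.4   ]), array([194.5627, 198.9092])] [[311.1505 193.5806]
 [194.5482 199.0751]] [[0.4328 0.0911 0.036 ]
 [0.5603 0.1016 0.036 ]] 0.12802066297272896 94.70909063538039
handle [ 0.5546 -0.1439  1.2739] 72.99046076316495 0.0014905682933721118
5.1667 [ 0.5543 -0.1438  0.1604] [-179.9279   -0.0188  -17.1745] [ 0.3716 -0.7064 -0.8469]
```

View pics/h23.png

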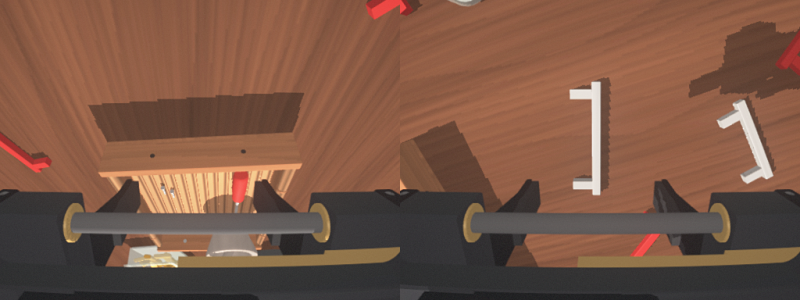

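The second views agree to within 0.3 mm: the tray yaw is 94.71°, and the handle is at (0.5545,-0.1439), yaw 73.0°. Now I'll grasp.

```bash
python3 - <<'E'
from h import *
np.set_printoptions(precision=4,suppress=True,linewidth=150)
p=np.array([.5545,-.1439,1.2737]); yaw=np.degrees(p[2])-90
def st(t):
    s=env.read_state(); print(t,round(s["clock"],2),s["position"],s["tool_rot"],"F",s["force"],"T",s["wrist_torque"],"op",round(s["opening"],3),"ff",s["finger_force"])
env.gripper_to(.55,40)
env.move_straight([*p[:2],.03],rotation=tool(yaw),rate=.15)
print(env.move_straight([*p[:2],.003],rate=.04,force_limit=6)); st("down")
env.gripper_to(0,40); st("grip")
env.move_straight([*p[:2],.10],rate=.1); st("lift")
ex=np.array([np.cos(np.radians(94.71)),np.sin(np.radians(94.71))]); M=np.array([.49655,.09635])
g=M-ex*(.034+.08)
env.goto([*g,.10],tool(4.71)); env.dwell(.3); st("standoff"); print("goal",g)
f=env.grab_frame("wrist"); np.save("w4.npy",f,allow_pickle=True)
cv2.imwrite("pics/h4.png",cv2.resize(f["image"],(800,600),interpolation=cv2.INTER_CUBIC))
E
```

```text
False
down 7.93 [ 0.5547 -0.1439  0.003 ] [179.9981  -0.0105 -17.0169] F [-0.0273  0.529  -0.6103] T [-0.0223  0.1384 -0.0295] op 0.549 ff 0.0
grip 8.64 [ 0.5545 -0.1439  0.003 ] [-179.9982   -0.0048  -17.0206] F [1.0536 1.1653 0.6552] T [-0.0532  0.154   0.0109] op 0.131 ff 40.00001907348633
lift 9.76 [ 0.5539 -0.1438  0.0992] [179.9826   0.0944 -17.0356] F [ 0.3999 -0.4083 -1.4708] T [-0.1133  0.1551 -0.0113] op 0.134 ff 39.99969184398651
standoff 10.66 [ 0.5061 -0.018   0.0998] [179.9954   0.0145   4.6173] F [ 0.0049 -0.7345 -0.5454] T [-0.0883  0.1282  0.0362] op 0.13 ff 39.99963998794556
goal [ 0.5059 -0.0173]
```

View pics/h4.png

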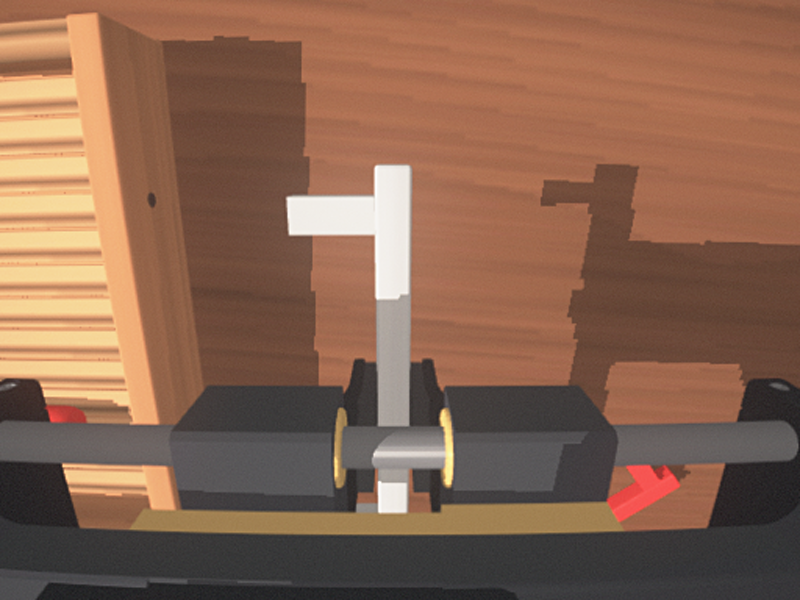

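The handle is held square, with foot_b's tip at (288,216) and hole_b at (152,200). I'll drop to hole height at a 30 mm standoff, where foot and hole share a plane, and compare them there.

```bash
cat >> h.py <<'E'
EX=np.array([np.cos(np.radians(94.71)),np.sin(np.radians(94.71))]); EY=np.array([-EX[1],EX[0]]); M=np.array([.49655,.09635])
def st(t):
    s=env.read_state(); print(t,round(s["clock"],2),s["position"],s["tool_rot"],"F",s["force"],"Fx_tray",s["force"][:2]@EX,"T",s["wrist_torque"],"op",round(s["opening"],4),"ff",round(s["finger_force"],1)); return s
def fit_held(f,p0,z0,vmax=184):
    q=proj(f,np.vstack(hpts(p0[:3],z0))); x0,y0=np.maximum(q.min(0)-14,0).astype(int); x1=min(int(q[:,0].max()+14),512); y1=vmax
    im=f["image"][y0:y1,x0:x1].astype(float); r=im[...,0]/(im[...,2]+1)
    m=np.clip((r-.6)/.25,0,1)*np.clip((im[...,2]-60)/50,0,1); b=lambda a:cv2.GaussianBlur(a,(0,0),1.0)
    g=lambda p:((b(render(f,p[:3],(x0,y0,x1,y1),p[3]))-b(m))**2).sum()
    p=np.array([*p0[:3],z0])
    for k in(2,1,.5):
        res=minimize(g,p,method="Nelder-Mead",options=dict(initial_simplex=p+np.vstack([np.zeros(4),k*np.diag([.003,.003,.02,.003])]),xatol=1e-5,fatol=1e-4,maxiter=600)); p=res.x
    return p,res.fun/m.sum()
E
python3 - <<'E'
from h import *
np.set_printoptions(precision=4,suppress=True,linewidth=150)
f=np.load("w4.npy",allow_pickle=True).item()
p,e=fit_held(f,[.5061,-.018,np.radians(94.7)],.097); print("standoff fit",p,np.degrees(p[2]),e)
g=M-EX*(.034+.03)
env.move_straight([*g,.10],rotation=tool(4.71),rate=.1)
env.move_straight([*g,.033],rate=.1); env.dwell(.3); s=st("low"); print("goal",g)
f=env.grab_frame("wrist"); np.save("w5.npy",f,allow_pickle=True)
p,e=fit_held(f,[*s["position"][:2],np.radians(94.7)],.030); print("low fit",p,np.degrees(p[2]),e)
hb=proj(f,[[.56035,.10175,.036]])[0]; h=hole(f,hb,9)[0]; Hb=onz(f,[h],.036)[0]; print("hole_b",hb,h,Hb)
c,sn=np.cos(p[2]),np.sin(p[2]); fb=np.array([p[0]+c*.034+sn*.064,p[1]+sn*.034-c*.064])
print("foot_b",fb,"rel in tray axes",(fb-Hb[:2])@EX,(fb-Hb[:2])@EY)
cv2.imwrite("pics/h5.png",cv2.resize(f["image"],(800,600),interpolation=cv2.INTER_CUBIC))
E
```

```text
standoff fit [ 0.5056 -0.0185  1.6489  0.0966] 94.47231038355463 0.0008592168932668466
low 12.47 [0.5021 0.0327 0.0335] [-179.9811   -0.061     4.7141] F [-0.1395 -0.7486 -1.5656] Fx_tray -0.7346149519430256 T [-0.1231  0.1052 -0.0102] op 0.1362 ff 40.0
goal [0.5018 0.0326]
low fit [0.5017 0.0322 1.6509 0.0314] 94.5883152605485 0.0037511972398759767
hole_b [128.6218 136.6024] [129.5297 136.5396] [0.5604 0.1013 0.036 ]
foot_b [0.5627 0.0712] rel in tray axes -0.030124105885619663 0.00016595681297560487
```

View pics/h5.png

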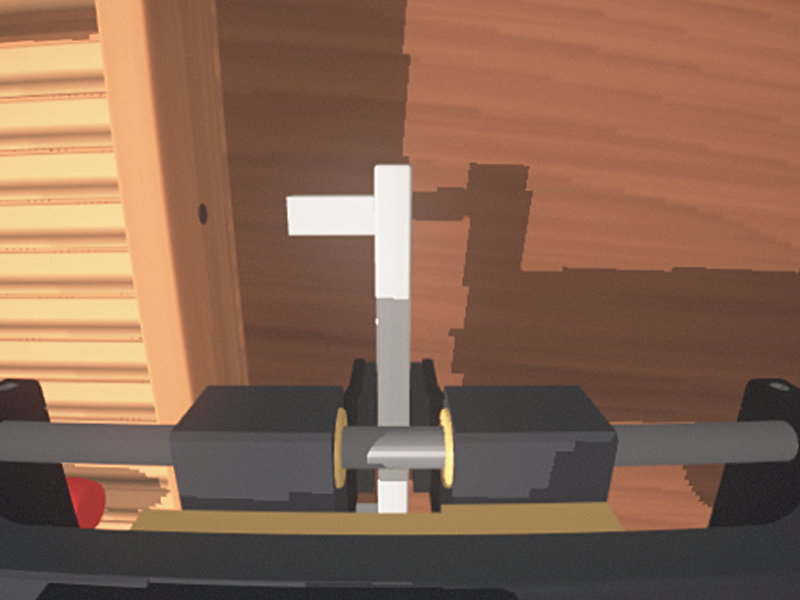

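Foot_b is 0.2 mm off hole_b laterally, at the 30 mm standoff as planned. I'll approach slowly until contact.

```bash
python3 - <<'E'
from h import *
np.set_printoptions(precision=4,suppress=True,linewidth=150)
P=lambda gap:[*(M-EX*(.034+gap)),.033]
print(env.move_straight(P(.006),rate=.03,force_limit=8)); env.dwell(.4)
fs=[]
for _ in range(10): fs.append(env.read_state()["force"]); env.dwell(.03)
b=np.mean(fs,0); np.save("base.npy",b); print("base",b,"std",np.std(fs,0)); st("near")
print(env.move_straight(P(-.004),rate=.004,force_limit=5)); s=st("contact"); print("gap",(M-s["position"][:2])@EX-.034)
env.dwell(.3)
fs=[]
for _ in range(8): fs.append(env.read_state()["force"]); env.dwell(.03)
print("push",-(np.mean(fs,0)-b)[:2]@EX, np.mean(fs,0)-b); s=st("held"); print("gap",(M-s["position"][:2])@EX-.034, "lat",(s["position"][:2]-M)@EY)
E
```

```text
False
base [-0.3962 -0.1154 -0.6213] std [0.4562 0.5575 0.3386]
near 14.21 [0.4998 0.0565 0.033 ] [179.9999  -0.0014   4.7089] F [-1.0418 -0.4708 -1.0135] Fx_tray -0.38370092998584443 T [-0.12    0.0941  0.0507] op 0.1347 ff 40.0
True
contact 15.88 [0.4986 0.063  0.0325] [179.9278   0.1027   4.71  ] F [-0.0072 -0.0143 -1.97  ] Fx_tray -0.013662021664468832 T [-0.1064  0.1303  0.0229] op 0.1296 ff 40.0
gap -0.0005753344246593808
push -0.03345910606287387 [ 0.0233  0.0355 -0.0518]
held 16.44 [0.4983 0.0628 0.0322] [179.9054   0.1583   4.7116] F [-0.0738 -0.311  -0.5454] Fx_tray -0.30391050904142775 T [-0.1254  0.118   0.039 ] op 0.136 ff 40.0
gap -0.00040854473754228793 lat 0.0010072677285323521
```

```bash
python3 - <<'E'
from h import *
np.set_printoptions(precision=4,suppress=True,linewidth=150)
b=np.load("base.npy")
def rep(t):
    fs=[];ps=[]
    for _ in range(8): s=env.read_state(); fs.append(s["force"]); ps.append(s["position"]); env.dwell(.03)
    F=np.mean(fs,0)-b; p=np.mean(ps,0)
    print(t,"push",round(-F[:2]@EX,2),"lat",round(F[:2]@EY,2),"z",round(F[2],2),"gap",(M-p[:2])@EX-.034,"lat",(p[:2]-M)@EY,"z",p[2],s["tool_rot"],s["wrist_torque"],round(s["clock"],2))
P=lambda gap:[*(M-EX*(.034+gap)),.033]
rep("now")
env.move_straight(P(.003),rotation=tool(4.71),rate=.01); env.dwell(.3); rep("back 3")
print(env.move_straight(P(.001),rate=.005,force_limit=10)); env.dwell(.3); rep("gap1")
print(env.move_straight(P(.0),rate=.005,force_limit=10)); env.dwell(.3); rep("gap0")
E
```

```text
now push -0.1 lat -0.1 z -0.15 gap -0.0004064577260949401 lat 0.0009808593960021687 z 0.03221100111540473 [179.91     0.1474   4.7071] [-0.1349  0.0767 -0.0055] 16.68
back 3 push 0.27 lat -0.63 z -0.55 gap 0.002975201743418615 lat -1.2787114135112182e-06 z 0.032993543044352105 [-179.9985   -0.004     4.7116] [-0.1663  0.1444 -0.0035] 17.76
False
gap1 push -0.21 lat -0.76 z -0.64 gap 0.0010089941262757599 lat -7.704747290004277e-06 z 0.033002844985841495 [-179.9992   -0.0042    4.7093] [-0.1564  0.1211 -0.03  ] 18.88
False
gap0 push 0.21 lat -0.17 z -0.81 gap 9.273824273438314e-06 lat 2.47810156929878e-06 z 0.03300219509364292 [180.      -0.0014   4.7099] [-0.0874  0.1345  0.016 ] 19.79
```

Moves track well; only the force-limit stop shifts the pose. So I'll step in with small increments, reading the force each time and keeping the limit only as a guard.

```bash
cat >> h.py <<'E'
def rep(t,b,n=8):
    fs=[];ps=[]
    for _ in range(n): s=env.read_state(); fs.append(s["force"]); ps.append(s["position"]); env.dwell(.03)
    F=np.mean(fs,0)-b; p=np.mean(ps,0); push=-F[:2]@EX
    print(t,"push %.2f lat %.2f z %.2f | gap %.5f lat %.5f z %.5f"%(push,F[:2]@EY,F[2],(M-p[:2])@EX-.034,(p[:2]-M)@EY,p[2]),s["tool_rot"],s["wrist_torque"],round(s["opening"],4),round(s["clock"],2)); return push
P=lambda gap:[*(M-EX*(.034+gap)),.033]
E
python3 - <<'E'
from h import *
np.set_printoptions(precision=3,suppress=True,linewidth=170)
b=np.load("base.npy"); gap=0.
while gap>-.0045:
    gap-=.0003
    hit=env.move_straight(P(gap),rate=.004,force_limit=12); f=rep("%.4f %s"%(gap,hit),b,5)
    if f>3 or hit: break
E
```

```text
-0.0003 False push 0.24 lat -0.80 z -0.43 | gap -0.00032 lat -0.00001 z 0.03300 [180.      0.001   4.709] [-0.065  0.121 -0.017] 0.1305 20.21
-0.0006 False push -0.07 lat -0.32 z -0.50 | gap -0.00061 lat -0.00000 z 0.03300 [-180.      -0.002    4.712] [-0.111  0.092 -0.023] 0.1339 20.62
-0.0009 False push 2.22 lat -0.51 z -0.32 | gap -0.00072 lat 0.00004 z 0.03299 [179.99    0.006   4.706] [-0.677 -0.05  -0.043] 0.134 21.04
-0.0012 False push 5.16 lat -1.85 z -0.45 | gap -0.00078 lat 0.00006 z 0.03300 [179.97    0.018   4.708] [-1.662 -0.363 -0.023] 0.1332 21.46
```

Both feet are touching (the vertical moment is near zero) and the stiffness is about 10 N/mm. Now I'll bring the push up to 10 N and look.

```bash
python3 - <<'E'
from h import *
np.set_printoptions(precision=3,suppress=True,linewidth=170)
b=np.load("base.npy")
gap=-.00145; env.move_straight(P(gap),rate=.004,force_limit=12); f=rep("%.5f"%gap,b,8)
for _ in range(4):
    if abs(f-10)<.6: break
    gap-=np.clip((10-f)/10500,-.0004,.0004); env.move_straight(P(gap),rate=.004,force_limit=12); f=rep("%.5f"%gap,b,10)
f=env.grab_frame("wrist"); np.save("w6.npy",f,allow_pickle=True)
cv2.imwrite("pics/h6.png",cv2.resize(f["image"],(800,600),interpolation=cv2.INTER_CUBIC))
s=env.read_state(); p,e=fit_held(f,[*s["position"][:2],np.radians(94.7)],.030); print("fit",p,np.degrees(p[2]),e)
print("gap",gap)
E
```

```text
-0.00145 push 6.25 lat -2.04 z -0.18 | gap -0.00079 lat 0.00007 z 0.03301 [179.953   0.021   4.711] [-1.897 -0.537 -0.009] 0.1337 21.98
-0.00181 push 7.64 lat -2.33 z -0.23 | gap -0.00082 lat 0.00006 z 0.03304 [179.929   0.03    4.711] [-2.412 -0.688 -0.028] 0.1358 22.56
-0.00203 push 8.86 lat -2.61 z -0.50 | gap -0.00083 lat 0.00007 z 0.03304 [179.913   0.039   4.715] [-2.696 -0.832 -0.031] 0.1316 23.14
-0.00214 push 9.13 lat -2.69 z -0.50 | gap -0.00084 lat 0.00008 z 0.03305 [179.907   0.037   4.715] [-2.884 -0.809 -0.01 ] 0.1297 23.73
-0.00222 push 9.81 lat -2.85 z -0.36 | gap -0.00085 lat 0.00008 z 0.03305 [179.901   0.041   4.714] [-3.006 -0.883 -0.075] 0.1335 24.31
fit [0.499 0.063 1.652 0.03 ] 94.64536713250742 0.0016907554825406031
gap -0.002222062976119249
```

View pics/h6.png

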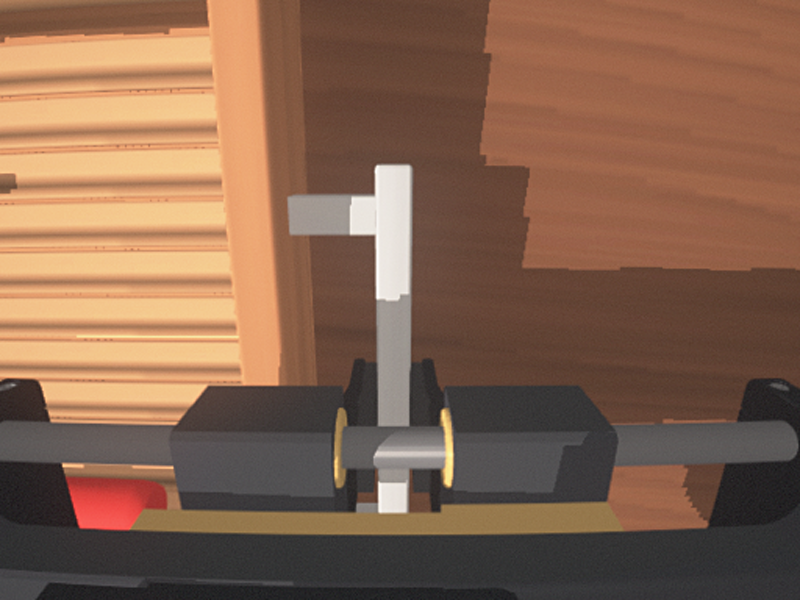

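The picture shows foot_b flat on the wall, its tip at (288,215), covering the hole. Push is 9.8 N, lateral offset under 0.1 mm. I'll hold it and check the push stays steady before handing in.

```bash
python3 - <<'E'
from h import *
np.set_printoptions(precision=3,suppress=True,linewidth=170)
b=np.load("base.npy"); fs=[]
for i in range(5):
    env.dwell(.75); fs.append(rep("hold",b,8))
if min(fs)>8.3 and max(fs)<11.7: print(env.close_job())
E
```

```text
hold push 9.58 lat -3.11 z -0.21 | gap -0.00084 lat 0.00008 z 0.03305 [179.899   0.043   4.717] [-2.986 -0.86   0.004] 0.1317 25.38
hold push 9.86 lat -2.83 z -0.18 | gap -0.00084 lat 0.00008 z 0.03305 [179.901   0.039   4.715] [-2.953 -0.897  0.002] 0.1305 26.39
hold push 9.92 lat -2.98 z -0.44 | gap -0.00085 lat 0.00008 z 0.03305 [179.899   0.041   4.715] [-2.959 -0.864 -0.042] 0.1308 27.41
hold push 9.77 lat -2.70 z -0.74 | gap -0.00084 lat 0.00008 z 0.03305 [179.899   0.044   4.715] [-2.971 -0.904 -0.015] 0.1291 28.43
hold push 9.70 lat -2.65 z -0.47 | gap -0.00085 lat 0.00008 z 0.03305 [179.9     0.041   4.714] [-2.958 -0.835 -0.059] 0.1338 29.44
the job is handed in; nothing more can be done
None
```

The long handle is pressed against the bare end of the tray, feet centred over the holes to within about 0.2 mm by camera measurement; the push held steady at about 9.8 N for 5 s, and I handed the job in at 29 s with the arm still gripping and pushing.

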